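# Seat the marble block and hold the cam lift at its top

## Task

On the lift jig, slide the marble block back along the deck until it sits flat against the yellow stop while the table is still down. Then take the red cam lever and swing it up until the lift table is at its very highest point (further over it sinks again), and finish still holding the lever there, so that the table stays up on the lever alone for marking. Leave the other things on the bench where they are.

Things in the scene. Friction and masses are not known exactly. Their poses are not given: they have to be found in the camera images.
- jig: Cam lift jig, fixed to the bench: green base plate 200 x 190 x 12 mm. Origin: centre of the plate's underside, on the bench. Its x axis points from the lift table's open front to its back stop (roughly away from the robot), y to the left along the cam shaft, z up. It can stand turned by up to 16 degrees. The lever is on its right (-y) side.
- lift_table: Deck of the lift table: dark steel plate 160 (x) x 150 (y) x 12 mm, axes as the jig's, over the jig's origin. Origin: centre of its underside, 71 mm above the bench at rest, 101 mm at the top; beyond the top it sinks again. Along its back edge (+x) runs the yellow stop, 14 mm high; its face towards the stone lies 65 mm in +x from the origin. The other sides are open.
- lever: Cam lever: steel arm of 130 mm with a red handle, turning about the axle. At rest it leans towards the robot, 0 to 33 degrees above horizontal (its setting on the shaft differs each time). It swings up and over, away from the robot, through 120 degrees. It takes about 7 N at the handle at first, 3 N at the top, and springs back if let go. Origin: on the axle, over the jig's origin.
- cam: Cam shaft with a white disc 64 mm across beside the lever, turning with the lever. The red stripe on the disc points straight up when the lift is at its top; the lever then stands near upright, to 20 degrees either way. Origin: on the axle, 50 mm above the bench, over the jig's origin.
- lever_grip (a point): Middle of the red handle bar: round, 22 mm in diameter, 82 mm long, parallel to the jig's y axis, sticking out to the right (-y) from the lever's arm; this point is 40 mm from the arm and 130 mm from the axle. The bar is fixed to the arm, so a gripper that keeps its direction turns round on it.
- axle (a point): Point on the axle (the lever's axis of rotation, parallel to the jig's y axis, 50 mm above the bench) at the sideways position of the middle of the handle.
- stone_center (a point): Centre of the white marble block, 70 (its x) x 120 (its y) x 30 mm (z), 0.5 to 0.8 kg (3 to 10 N to slide it), lying loose on the deck's upper face, 20 to 50 mm short of the yellow stop and a little askew. Its far long side is to lie flat against the stop; its centre is then 30 mm in +x from the deck's origin and 27 mm above it.
- mallet_mid (a point): Bystander: round wooden carving mallet, lying, head 74 mm across; this point is near the middle of its head or body.
- club_hammer_mid (a point): Bystander: club hammer, lying, steel head 105 x 45 x 45 mm, wooden handle; this point is near the middle of its head or body.
- chisel_mid (a point): Bystander: flat steel chisel, lying, 190 mm long; this point is near the middle of its head or body.
- point_chisel_mid (a point): Bystander: steel point chisel, lying, 185 mm long, 14 mm thick; this point is near the middle of its head or body.
- goggles_mid (a point): Bystander: clear safety goggles with black frame, 150 mm wide, 64 mm high; this point is near the middle of its head or body.
- offcut_mid (a point): Bystander: grey stone offcut 110 x 80 x 20 mm; this point is near the middle of its head or body.
Mind the look-alikes: they are no part of the job. What is shaped like the part that bears stone_center but black or purple is not meant.

How it is judged:
By the outcome, as a careful person would: the job done as asked, in the order asked, and still so for the second after the job is handed in, while the arm keeps its last pose, push and grip.
It also fails if it takes over 70 s, if anything falls off the work surface, if the arm or the gripper's body presses on something with over 40 N, if the wrist force passes 120 N, or if a joint passes its speed limit or range.

## Robot

A 6-joint arm with a two-finger parallel gripper is mounted at the origin on the work surface. World frame = base frame: x ahead of the robot, y to its left, z up, the work surface at z = 0. Lengths are in mm, angles in rad, forces in N, time in s.
With the tool pointing down it reaches from about 350 to 775 mm from the base axis. Payload 7.3 kg.
Tool frame: the origin (TCP) lies midway between the tips of the shut fingers; the grasp point (between the pads) lies 19 mm behind it; z points along the fingers, y is the line along which they close (so a half turn about z gives the same grasp; the last joint's range is limited). The gripper opens to 92 mm and grips with 3 to 60 N. Pads are 19 mm wide; open, the fingers measure 130 mm over their backs; the gripper's body (75 mm by 190 mm) begins 47 mm behind the grasp point.
Start: joints at [-1.474, 0.342, 1.524, -0, 1.275, -0.146], TCP at [126.243, -509.615, 226.741] pointing down, gripper open.
Joint ranges: [-2.53, 2.53], [-0.77, 2.02], [0.04, 2.7], [-1, 4.14], [0.28, 2.66], [-3.11, 3.11]. Speed limits (rad/s): [2.57, 2.57, 3.14, 3.14, 3.14, 3.14].

## Interface

Orientations are given as [roll, pitch, yaw] about the fixed x, y, z axes, in that order (R = Rz(yaw) Ry(pitch) Rx(roll)).
In Python, from plant import bot gives the robot as it stands.
- The arm moves only by the tool jog_arm, never from a script. Its arguments are lists of equal length, an entry for each row: "dp": the shift along the tool's x, y, z in m, a list of three; "twist": the turn about the tool's z in degrees. A call has 1 to 10 rows; each row shifts and turns the commanded pose from where the row before left it, along the tool's axes as they then stand; what a row does not reach is not made up. A row lasts 1/8 s, in which the tool goes at most 62.5 mm and 10.7 degrees, less where a joint would pass 70% of its speed; a pose out of reach is approached as far as the arm can. A call is refused whole if a number of a shift passes 0.0625 or a number of a turn 10.7, either way. A call with a gripper value outside its range is refused whole. "jaw" is the finger opening in m, from 0 to 0.0918, set as the call begins (left out, the last holds). The fingers move at their own pace and stop on an object; the grip force is fixed at half the most. Time passes only in rows, so rows that do not move let the fingers close. It gives the time, the measured TCP pose, the force, the opening and the grip force at its end, in the units of the state.
- bot.get_obs(): the state, without advancing time (a new reading comes with each control period).
- bot.capture(name): name is "scene" or "top"; returns the picture (400x640x3 uint8, blue, green, red); there is no depth.
- bot.camera_params(name): a dict with "fx", "fy", "cx", "cy" (pixels), "k1" (the pictures are not rectified: a ray, as slopes to the right and down, at radius r is drawn at 1 + k1 r^2 times it, then the intrinsics apply), "R" (3x3) and "t" (3): a world point X has camera coordinates R X + t. Camera axes: x right, y down, z forward; pixel columns grow to the right and rows downward; lengths in mm; the calibration is good to about 2 mm. A picture is of the moment at which its call begins. camera_params takes no time and is no camera call.
- bot.close_job(): hands the job in; it is judged then, once.
Trained networks look in the newest picture that a camera, given by its name, has taken for a name from the list of things; names that differ only in an ending like _2 or _b are one class to them, and where a whole thing is asked for, a point or a joint stands for the part that bears it (a point fixed in the world has none). Each returns a list of dicts, best first, with "confidence" (0 to 1); they miss things now and then, are a little off and sometimes report something else, mostly with a low value. They report only what shows in the picture. A call takes as long as a camera call. They do not tell look-alikes from the thing itself.
- bot.find_in(camera, label): "bbox" ([centre column, centre row, width, height] in pixels, round what is visible of it).
- bot.masks_of(camera, label): "pixels" (400x640 bool, what is visible of it) and "bbox" ([centre column, centre row, width, height] in pixels, round what is visible of it).
The state is a dict: "time": time; "joint_positions": joint angles; "dq": joint speeds; "tau": joint torques, N m; "tool_pos": TCP position; "tcp_rot": TCP orientation; "contact_force": force on the tool from outside, world axes, zero at the start; "moment": the same for the moment, N m; "grip_width": finger opening in mm; "finger_force": force on a finger pad.
Only numpy, scipy, OpenCV 4.12 (cv2) and the standard library are available. Lean on these libraries where they do the work, as an engineer would, in place of code of your own. Each camera call takes 0.05 s, during which the arm holds its last target. There are 200 camera calls.

## Working session

There is one attempt and no reset: what is moved stays moved. The work goes in short steps, Python scripts to look and compute and a tool call to move; the robot and the scene stay as the last step left them, time stands still between calls to the robot, and variables do not carry over. Pictures are saved under pics/ and viewed, at most 10 in all, crops included, and the job is handed in when it is done.

Besides the shell and the picture viewer there is one more tool, called after ">>>" as name(argument=value, ...), one argument or row to a line, values as JSON. jog_arm: Moves the arm, as the interface text tells. Its arguments: {"type":"object","properties":{"dp":{"type":"array"},"twist":{"type":"array"},"jaw":{"type":"number"}},"required":["dp","twist"]}

```bash
mkdir -p pics; ls; python3 - <<'E'
from plant import bot
import cv2,numpy as np
for n in("scene","top"):
    im=bot.capture(n);cv2.imwrite(f"pics/{n}0.png",im)
    p=bot.camera_params(n);print(n,{k:np.round(v,4).tolist() for k,v in p.items()})
    R=np.array(p["R"]);print("cam pos",-R.T@np.array(p["t"]))
    for l in("jig","lift_table","lever","cam","lever_grip","stone_center"):
        print(l,[(np.round(d["bbox"]).tolist(),round(d["confidence"],2)) for d in bot.find_in(n,l)][:4])
o=bot.get_obs();print(o)
E
```

```text
pics
scene {'fx': 377.8576, 'fy': 377.8576, 'cx': 320.0831, 'cy': 199.5992, 'k1': -0.0454, 'R': [[-0.1119, 0.9937, -0.0103], [0.7192, 0.0738, -0.6909], [-0.6858, -0.0848, -0.7229]], 't': [45.1236, -300.0586, 1654.1435]}
cam pos [1355.19256466  117.51788353  988.8906021 ]
jig [([331.0, 232.0, 92.0, 80.0], 0.73), ([300.0, 217.0, 30.0, 47.0], 0.23)]
lift_table [([344.0, 230.0, 55.0, 48.0], 0.78), ([231.0, 174.0, 44.0, 30.0], 0.62)]
lever [([301.0, 217.0, 28.0, 49.0], 0.82)]
cam [([303.0, 220.0, 39.0, 54.0], 0.7), ([459.0, 223.0, 57.0, 54.0], 0.61)]
lever_grip [([301.0, 215.0, 32.0, 51.0], 0.9)]
stone_center [([294.0, 192.0, 34.0, 22.0], 0.89), ([346.0, 222.0, 40.0, 26.0], 0.69), ([251.0, 222.0, 26.0, 31.0], 0.62), ([408.0, 164.0, 20.0, 27.0], 0.62)]
top {'fx': 418.3976, 'fy': 418.3976, 'cx': 319.2796, 'cy': 203.5998, 'k1': -0.0103, 'R': [[-0.0172, -0.9998, -0.0078], [-0.9963, 0.0178, -0.0843], [0.0845, 0.0063, -0.9964]], 't': [31.7174, 497.9484, 1182.5738]}
cam pos [ 396.74762935   15.36094916 1220.57149053]
jig [([310.0, 172.0, 112.0, 80.0], 0.87)]
lift_table [([293.0, 163.0, 64.0, 69.
[... 360 characters left out ...]
44.0], 0.79)]
{'time': 0.7, 'joint_positions': array([-1.47400494e+00,  3.41962578e-01,  1.52410089e+00, -2.53814175e-06,
        1.27539334e+00, -1.45986826e-01]), 'dq': array([-0.00016984,  0.00242259,  0.00172505,  0.00012241,  0.00010721,
        0.00051705]), 'tau': array([-1.35898263e-03, -4.31028700e+01, -2.44447553e+01,  7.18074432e-02,
        4.81720408e-02,  1.66557157e-06]), 'tool_pos': array([ 126.23970402, -509.61743022,  226.75963442]), 'tcp_rot': array([3.14145861e+00, 2.21636898e-05, 2.42778952e-01]), 'contact_force': array([-0.06612101,  0.27102622, -0.79214493]), 'moment': array([-0.02329747,  0.01799665, -0.00940638]), 'finger_force': 0.0, 'grip_width': 91.74450946975321}
```

```bash
python3 - <<'E'
import cv2,numpy as np
a=cv2.imread("pics/top0.png")[90:270,180:440];b=cv2.imread("pics/scene0.png")[140:290,210:430]
a=cv2.resize(a,(780,540),interpolation=cv2.INTER_CUBIC);b=cv2.resize(b,(792,540),interpolation=cv2.INTER_CUBIC)
cv2.imwrite("pics/topc.png",a);cv2.imwrite("pics/scenec.png",b)
E
```

```text
(no output)
```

View pics/topc.png

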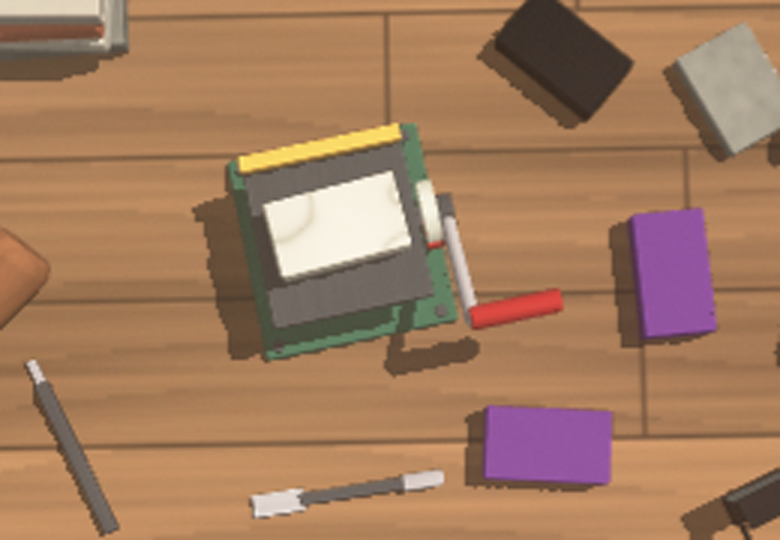

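View pics/scenec.png

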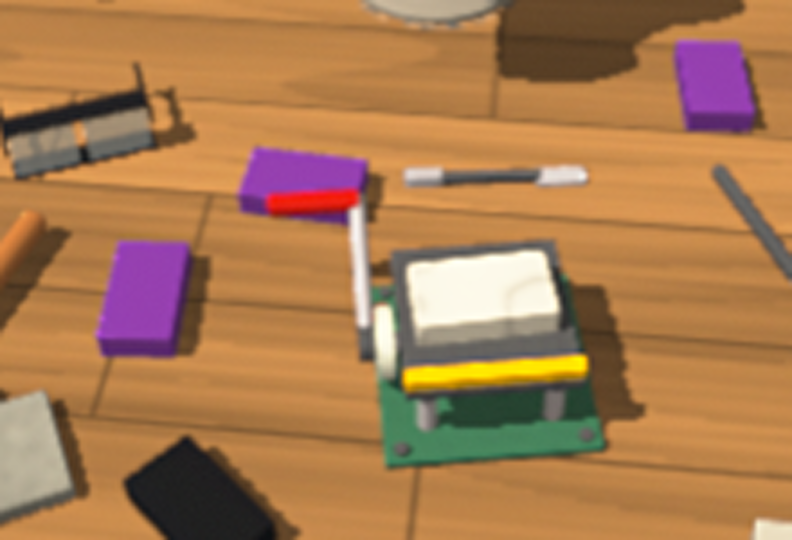

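The marble block is on the deck at about top (292,165) and scene (346,222). The red lever handle is at about top (352,193) and scene (297,196). The purple blocks at top (404,181) and (362,238), the black one at (367,109), and the white thing on the tray at upper left are all off the jig, so none of them is the block. Next I measure.

```bash
cat > h.py <<'E'
import cv2,numpy as np
from scipy.optimize import least_squares
from plant import bot
def cam(n):
    p=bot.camera_params(n);return p,np.array(p["R"]),np.array(p["t"])
def proj(n,X):
    p,R,t=cam(n);c=np.atleast_2d(X)@R.T+t;s=c[:,:2]/c[:,2:]
    s=s*(1+p["k1"]*(s**2).sum(1,keepdims=True));return s*[p["fx"],p["fy"]]+[p["cx"],p["cy"]]
def tri(uv):
    """uv: {cam:(u,v)} -> point, residual px"""
    f=lambda X:np.concatenate([proj(n,X)[0]-np.array(u) for n,u in uv.items()])
    r=least_squares(f,[500,0,80]);return r.x,np.abs(r.fun).max()
def onz(n,uv,z):
    return np.r_[least_squares(lambda q:proj(n,[q[0],q[1],z])[0]-np.array(uv),[500,0]).x,z]
def blob(im,lo,hi,box=None,):
    h=cv2.cvtColor(im,cv2.COLOR_BGR2HSV);m=cv2.inRange(h,np.array(lo),np.array(hi))
    if box:
        k=np.zeros_like(m);x0,y0,x1,y1=box;k[y0:y1,x0:x1]=255;m&=k
    n,l,s,c=cv2.connectedComponentsWithStats(m)
    i=1+np.argmax(s[1:,4]);return l==i
def axis(m):
    v,u=np.nonzero(m);P=np.c_[u,v].astype(float);c=P.mean(0);w=np.linalg.svd(P-c,full_matrices=False)[2][0]
    s=(P-c)@w;return c,c+w*(s.min()-.4),c+w*(s.max()+.4)
E
cat > meas.py <<'E'
from h import *
boxes={"top":(240,100,400,215),"scene":(270,170,400,280)}
cols={"red":((0,160,90),(6,255,255)),"yellow":((20,140,120),(34,255,255)),"white":((15,0,185),(40,60,255))}
B={}
for n in("top","scene"):
    im=bot.capture(n)
    for k,(lo,hi) in cols.items():
        m=blob(im,lo,hi,boxes[n]);B[n,k]=m
        r=axis(m);print(n,k,m.sum(),[np.round(x,1).tolist() for x in r])
        if k=="white":print(cv2.boxPoints(cv2.minAreaRect(np.argwhere(m)[:,::-1].astype(np.float32))).round(1).tolist())
for k in("red","yellow"):
    print(k,[np.round(x,1) for x in tri({n:axis(B[n,k])[0] for n in("top","scene")})])
    a=[axis(B[n,k])[1:] for n in("top","scene")]
    e=[]
    for i in(0,1):
        j=i if True else i
        s=min((tri({"top":a[0][i],"scene":a[1][q]}) for q in(0,1)),key=lambda t:t[1]);e.append(s[0]);print(k,"end",s[0].round(1),round(s[1],1))
    d=e[1]-e[0];print("len",np.linalg.norm(d).round(1),"dir deg",np.degrees(np.arctan2(d[1],d[0])).round(1))
E
python3 meas.py
```

```text
top red 227 [[352.0, 192.4], [367.2, 189.2], [336.5, 195.7]]
top yellow 263 [[286.0, 138.7], [313.0, 133.0], [259.3, 144.4]]
top white 1122 [[292.0, 164.3], [313.8, 158.7], [270.2, 170.0]]
[[267.3999938964844, 157.6999969482422], [310.20001220703125, 146.39999389648438], [316.6000061035156, 170.89999389648438], [273.79998779296875, 182.1999969482422]]
scene red 103 [[296.3, 196.0], [284.4, 197.2], [309.5, 194.7]]
scene yellow 335 [[347.3, 243.4], [373.5, 241.3], [321.4, 245.4]]
scene white 733 [[343.1, 220.1], [364.1, 218.4], [322.8, 221.8]]
[[322.20001220703125, 213.1999969482422], [362.1000061035156, 207.89999389648438], [364.6000061035156, 226.8000030517578], [324.79998779296875, 232.1999969482422]]
red [array([518.6, -64.3, 115.4]), np.float64(0.3)]
red end [ 526.5 -103.8  114. ] 0.9
red end [510.4 -22.7 117.4] 0.5
len 82.8 dir deg 101.2
yellow [array([673. , 111.6,  90.7]), np.float64(0.3)]
yellow end [687.9  36.7  90. ] 0.1
yellow end [658.3 186.7  91.5] 0.9
len 152.9 dir deg 101.2
```

```bash
cat >> h.py <<'E'
YAW=np.radians(11.2);ex=np.array([np.cos(YAW),np.sin(YAW)]);ey=np.array([-ex[1],ex[0]]);O=np.array([601.9,97.5])
def jig(P): P=np.asarray(P,float);return np.r_[(P[:2]-O)@ex,(P[:2]-O)@ey,P[2]]
def world(J): return np.r_[O+J[0]*ex+J[1]*ey,J[2]]
def state():
    o=bot.get_obs();yaw=o["tcp_rot"][2]
    print("t",round(o["time"],2),"tcp",o["tool_pos"].round(1),"jig",jig(o["tool_pos"]).round(1),"yaw",np.degrees(yaw).round(1),"rp",o["tcp_rot"][:2].round(3),"F",o["contact_force"].round(1),"gw",round(o["grip_width"],1),"ff",round(float(o["finger_force"]),1),"q",o["joint_positions"].round(2));return o
def delta(J):
    """shift in tool axes to a jig-frame target"""
    o=bot.get_obs();y=o["tcp_rot"][2];d=world(J)-o["tool_pos"];c,s=np.cos(y),np.sin(y)
    return np.array([c*d[0]+s*d[1],s*d[0]-c*d[1],-d[2]]).round(1)
E
python3 - <<'E'
from h import *
for u in [(267.4,157.7),(310.2,146.4),(316.6,170.9),(273.8,182.2)]:
    print("top",jig(onz("top",u,113)).round(1),jig(onz("top",u,83)).round(1))
im=bot.capture("top");h=cv2.cvtColor(im,cv2.COLOR_BGR2HSV)
m=((h[...,0]<8)|(h[...,0]>172))&(h[...,1]>110);k=np.zeros_like(m);k[145:180,305:332]=1
P=np.argwhere(m&k)[:,::-1];print("stripe",P.tolist())
c=P.mean(0) if len(P) else None
for z in (50,60,70):print(z,jig(onz("top",c,z)).round(1))
for J in [(0,-90,50),(0,-100,50),(0,-95,82),(-80,0,71),(80,75,83),(80,-75,83),(-80,-75,83),(-80,75,83)]:print(J,proj("top",world(J)).round(1))
# yaw 
state();print(world((-70,0,110)))
E
```

```text
top [ 26.7  58.  113. ] [33.3 60.6 83. ]
top [ 32.3 -60.8 113. ] [ 39.1 -61.3  83. ]
top [-36.4 -63.6 113. ] [-31.5 -64.2  83. ]
top [-41.9  54.6 113. ] [-37.2  57.1  83. ]
stripe [[325, 170], [326, 170], [327, 170], [322, 171], [323, 171], [324, 171], [325, 171], [326, 171], [327, 171], [323, 172], [324, 172], [325, 172]]
50 [-31.3 -87.3  50. ]
60 [-32.9 -86.9  60. ]
70 [-34.5 -86.5  70. ]
(0, -90, 50) [[323.3 160.1]]
(0, -100, 50) [[326.8 159.4]]
(0, -95, 82) [[325.1 157.6]]
(-80, 0, 71) [[297.7 193.5]]
(80, 75, 83) [[258.9 142.5]]
(80, -75, 83) [[311.9 131.2]]
(-80, -75, 83) [[324.2 187.2]]
(-80, 75, 83) [[270.6 198.8]]
t 0.85 tcp [ 126.2 -509.6  226.8] jig [-584.5 -503.2  226.8] yaw 13.9 rp [3.141 0.   ] F [-1.  -0.6 -0.6] gw 91.7 ff 0.0 q [-1.47  0.34  1.52 -0.    1.28 -0.15]
[533.23313913  83.90359541 110.        ]
```

>>> jog_arm(
  dp=[
    [0.0625,0,0],
    [0.0625,0,0],
    [0.0625,0,0],
    [0.0625,0,0],
    [0.05,0,0],
    [0,-0.06,0],
    [0,-0.06,0],
    [0,-0.06,0],
    [0,-0.06,0],
    [0,-0.06,0],
  ],
  twist=[2.7,0,0,0,0,0,0,0,0,0],
  jaw=0.06,
)

```text
time: 2.1
tool_pos: [361.0, -152.4, 226.8]
tcp_rot: [3.141, -0.001, 0.195]
contact_force: [1.3, 0.7, 0.9]
grip_width: 59.9
finger_force: 0.0
```

>>> jog_arm(
  dp=[
    [0.0537,-0.0489,0],
    [0.0537,-0.0489,0],
    [0.0537,-0.0489,0],
    [0.0537,-0.0487,0],
    [0,0,0.06],
    [0,0,0.04],
    [0,0,0],
  ],
  twist=[0,0,0,0,0,0,0],
)

```text
time: 2.98
tool_pos: [508.2, 47.1, 124.2]
tcp_rot: [-3.14, 0.007, 0.196]
contact_force: [-0.2, 0.2, 0.7]
grip_width: 60.1
finger_force: 0.0
```

```bash
python3 - <<'E'
from h import *
state();print(delta((-70,-3,95)))
a=bot.capture("scene")[140:290,210:430];cv2.imwrite("pics/s1.png",cv2.resize(a,(792,540),interpolation=cv2.INTER_CUBIC))
E
```

```text
t 2.98 tcp [508.2  47.1 124.2] jig [-101.7  -31.2  124.2] yaw 11.2 rp [-3.14   0.007] F [-0.2  0.2  0.7] gw 60.1 ff 0.0 q [-0.06  0.43  1.7  -0.    1.02  1.32]
[ 31.7 -28.2  29.2]
```

View pics/s1.png

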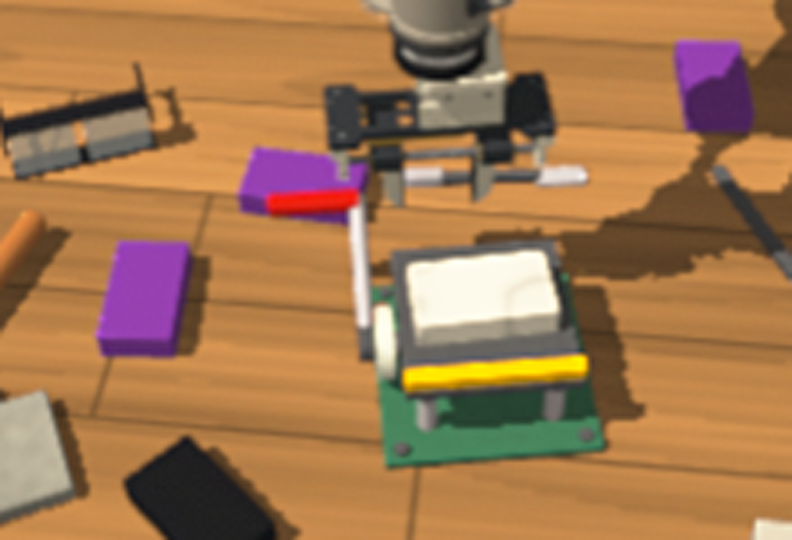

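The gripper is short of the deck, with its fingers at crop (395,190) and (483,190), left of the lever arm and clear of it. The block and the jig haven't moved. I go left first, then forward and down.

>>> jog_arm(
  dp=[
    [0,-0.015,0],
    [0,-0.013,0],
    [0.016,0,0],
    [0.016,0,0.01],
    [0,0,0.01],
    [0,0,0.009],
    [0,0,0],
  ],
  twist=[0,0,0,0,0,0,0],
)

```text
time: 3.9
tool_pos: [535.1, 80.6, 97.0]
tcp_rot: [-3.141, 0.002, 0.196]
contact_force: [0.4, -0.2, 0.5]
grip_width: 60.0
finger_force: 0.0
```

```bash
python3 - <<'E'
from h import *
state();print(delta((-14.5,-3,95)))
E
```

```text
t 3.9 tcp [535.1  80.6  97. ] jig [-68.8  -3.6  97. ] yaw 11.2 rp [-3.141e+00  2.000e-03] F [ 0.4 -0.2  0.5] gw 60.0 ff 0.0 q [ 0.01  0.51  1.65 -0.    0.98  1.38]
[54.3 -0.6  2. ]
```

Now I push slowly and watch the force.

>>> jog_arm(
  dp=[
    [0.008,0,0.002],
    [0.006,0,0],
    [0.005,0,0],
    [0.005,0,0],
    [0.005,0,0],
    [0.005,0,0],
    [0.004,0,0],
    [0.004,0,0],
    [0,0,0],
  ],
  twist=[0,0,0,0,0,0,0,0,0],
)

```text
time: 5.03
tool_pos: [578.2, 88.7, 95.6]
tcp_rot: [3.141, -0.001, 0.196]
contact_force: [0.4, -0.7, 0.3]
grip_width: 59.8
finger_force: 0.3
```

>>> jog_arm(
  dp=[
    [0.003,0,0],
    [0.002,0,0],
    [0.002,0,0],
  ],
  twist=[0,0,0],
)

```text
time: 5.4
tool_pos: [584.3, 90.0, 95.6]
tcp_rot: [3.141, 0.0, 0.196]
contact_force: [-3.0, -0.2, 0.3]
grip_width: 60.1
finger_force: 1.8
```

>>> jog_arm(
  dp=[
    [0.002,0,0],
    [0.001,0,0],
  ],
  twist=[0,0],
)

```text
time: 5.65
tool_pos: [586.5, 90.5, 95.6]
tcp_rot: [-3.142, 0.002, 0.196]
contact_force: [-9.1, -1.8, 3.3]
grip_width: 60.1
finger_force: 4.1
```

>>> jog_arm(
  dp=[
    [0.001,0,0],
    [0.001,0,0],
  ],
  twist=[0,0],
)

```text
time: 5.9
tool_pos: [586.6, 90.6, 95.5]
tcp_rot: [-3.141, 0.006, 0.195]
contact_force: [-14.6, -3.7, 8.1]
grip_width: 60.0
finger_force: 7.7
```

>>> jog_arm(
  dp=[
    [0.001,0,0],
    [0.001,0,0],
  ],
  twist=[0,0],
)

```text
time: 6.15
tool_pos: [586.6, 90.6, 95.5]
tcp_rot: [-3.141, 0.011, 0.195]
contact_force: [-21.5, -5.0, 13.9]
grip_width: 60.3
finger_force: 11.3
```

>>> jog_arm(
  dp=[
    [-0.01,0,0],
    [-0.02,0,0],
    [-0.03,0,0],
    [0,0,-0.04],
    [0,0,-0.04],
    [-0.04,0.04,-0.04],
    [-0.04,0.05,0],
    [0,0.05,0],
    [0,0,0],
  ],
  twist=[0,0,0,0,0,-10,-10,-10,-10],
)

```text
time: 7.28
tool_pos: [514.4, -63.7, 212.4]
tcp_rot: [3.137, -0.002, 0.881]
contact_force: [-0.9, 0.9, -0.6]
grip_width: 60.0
finger_force: 0.0
```

```bash
python3 - <<'E'
from h import *
state()
a=bot.capture("top")[110:220,240:400];b=bot.capture("scene")[180:270,280:400]
cv2.imwrite("pics/tb.png",np.vstack([cv2.resize(a,(436,300),interpolation=cv2.INTER_CUBIC),cv2.resize(b,(436,300),interpolation=cv2.INTER_CUBIC)]))
E
python3 meas.py
```

```text
t 7.28 tcp [514.4 -63.7 212.4] jig [-117.2 -141.2  212.4] yaw 50.5 rp [ 3.137e+00 -2.000e-03] F [-0.9  0.9 -0.6] gw 60.0 ff 0.0 q [-0.27  0.34  1.57 -0.    1.23  0.42]Traceback (most recent call last):
  File "meas.py", line 8, in <module>
    m=blob(im,lo,hi,boxes[n]);B[n,k]=m
  File "h.py", line 20, in blob
    i=1+np.argmax(s[1:,4]);return l==i
        ~~~~~~~~~^^^^^^^^^
    return _wrapfunc(a, 'argmax', axis=axis, out=out, **kwds)
    return bound(*args, **kwds)
ValueError: attempt to get argmax of an empty sequence
```

View pics/tb.png

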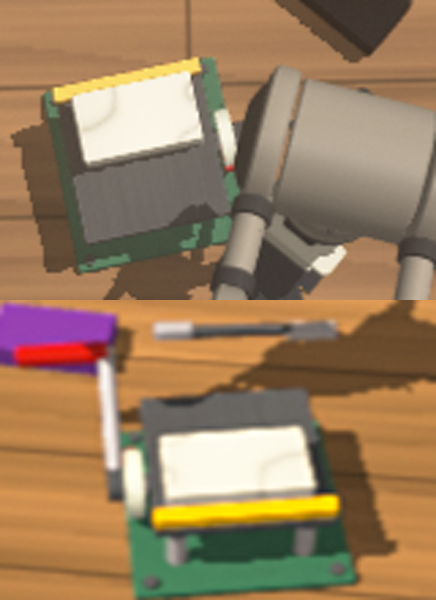

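The block sits along the yellow stop in both views: its far edge, at crop (72,97)–(190,70), runs along the stop with no dark gap. I check the angle numerically and turn over the handle.

>>> jog_arm(
  dp=[
    [0,0,0],
    [0,0,0],
    [0,0,0],
    [0,0,0],
    [0,0,0],
    [0,0,0],
  ],
  twist=[-10.2,-10.2,-10.1,-10.1,-10.1,0],
)

```text
time: 8.18
tool_pos: [512.6, -59.9, 212.0]
tcp_rot: [3.14, 0.001, 1.76]
contact_force: [-0.4, -0.3, 0.1]
grip_width: 59.9
finger_force: 0.0
```

```bash
python3 - <<'E'
from h import *
state();print(delta((-113,-142.5,97)))
im=bot.capture("top");m=blob(im,(15,0,185),(40,60,255),(240,100,400,215))
for u in cv2.boxPoints(cv2.minAreaRect(np.argwhere(m)[:,::-1].astype(np.float32))):print(u.round(1),jig(onz("top",u,113)).round(1))
E
```

```text
t 8.18 tcp [512.6 -59.9 212. ] jig [-118.2 -137.1  212. ] yaw 100.9 rp [3.14e+00 1.00e-03] F [-0.4 -0.3  0.1] gw 59.9 ff 0.0 q [-0.26  0.34  1.57  0.    1.23 -0.45]
[ -5.4   5.2 115. ]
[265.7 144.7] [ 62.4  55.3 113. ]
[308.9 135.6] [ 62.  -63.6 113. ]
[314.1 160.2] [ -6.6 -63.1 113. ]
[270.9 169.3] [ -6.1  55.1 113. ]
```

The block is square: its far edge is at x 62.4 and 62.0. Next, down onto the handle.

>>> jog_arm(
  dp=[
    [-0.005,0.005,0.02],
    [0,0,0.03],
    [0,0,0.03],
    [0,0,0.02],
    [0,0,0.015],
    [0,0,0],
  ],
  twist=[0,0,0,0,0,0],
)

```text
time: 8.98
tool_pos: [517.7, -64.2, 96.1]
tcp_rot: [-3.14, -0.001, 1.762]
contact_force: [0.3, -0.4, -0.1]
grip_width: 59.8
finger_force: 0.0
```

>>> jog_arm(
  dp=[
    [0,0,0],
    [0,0,0],
    [0,0,0],
    [0,0,0],
    [0,0,0],
    [0,0,0],
  ],
  twist=[0,0,0,0,0,0],
  jaw=0.0,
)

```text
time: 9.72
tool_pos: [519.2, -64.4, 97.1]
tcp_rot: [3.139, 0.001, 1.764]
contact_force: [4.0, 1.6, -2.3]
grip_width: 21.3
finger_force: 30.0
```

```bash
python3 - <<'E'
from h import *
o=state();J=jig(o["tool_pos"])
print("r",np.hypot(J[0],J[2]+19-50),"ang",np.degrees(np.arctan2(J[2]+19-50,-J[0])))
a=bot.capture("scene")[140:260,230:390];cv2.imwrite("pics/s2.png",cv2.resize(a,(640,480),interpolation=cv2.INTER_CUBIC))
E
```

```text
t 9.72 tcp [519.2 -64.4  97.1] jig [-112.5 -142.8   97.1] yaw 101.0 rp [3.139e+00 1.000e-03] F [ 4.   1.6 -2.3] gw 21.3 ff 30.0 q [-0.27  0.48  1.71  0.    0.95 -0.46]
r 130.4822055362535 ang 30.41349576123637
```

View pics/s2.png

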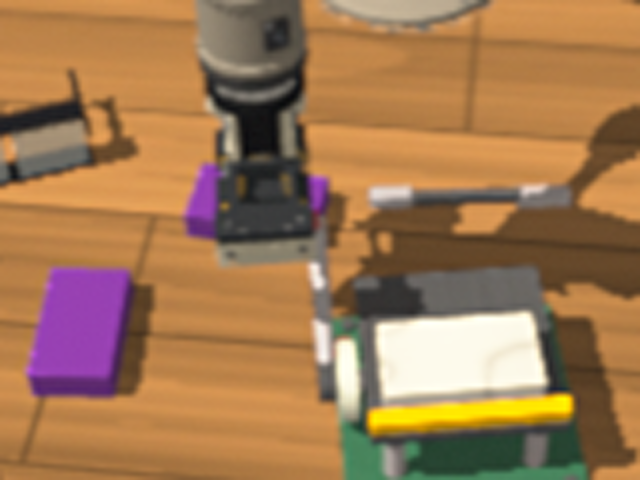

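The gripper has the bar: opening 21 mm, radius 130.5 mm, lever at 30.4°. I swing along the arc, up to 55° at first.

>>> jog_arm(
  dp=[
    [0,0.0057,-0.0088],
    [0,0.0069,-0.009],
    [0,0.0077,-0.0084],
    [0,0.0084,-0.0077],
    [0,0.009,-0.0069],
    [0,0,0],
  ],
  twist=[0,0,0,0,0,0],
)

```text
time: 10.52
tool_pos: [552.4, -57.9, 138.5]
tcp_rot: [-3.135, 0.0, 1.764]
contact_force: [-12.7, -5.6, 4.3]
grip_width: 21.2
finger_force: 30.0
```

```bash
cat > chk.py <<'E'
from h import *
import sys
o=state();J=jig(o["tool_pos"]);F=o["contact_force"];fx=F[:2]@ex
a=np.arctan2(J[2]+19-50,-J[0])
print("r",np.hypot(J[0],J[2]+19-50).round(1),"ang",np.degrees(a).round(1),"F jig x,z",fx.round(1),F[2].round(1),"tang",(fx*np.sin(a)+F[2]*np.cos(a)).round(1),"rad",(-fx*np.cos(a)+F[2]*np.sin(a)).round(1))
cs=[];
boxes={"top":(240,100,330,160),"scene":(310,200,400,280)}
ims={n:bot.capture(n) for n in("top","scene")}
def yel(im,b):return axis(blob(im,(20,140,120),(34,255,255),b))[0]
P,res=tri({n:yel(ims[n],boxes[n]) for n in ims});print("stop centre jig",jig(P).round(1),round(res,2))
if len(sys.argv)>1:
    A=ims["top"][120:200,300:360];B=ims["scene"][190:250,290:330]
    cv2.imwrite(sys.argv[1],np.hstack([cv2.resize(A,(360,480),interpolation=cv2.INTER_CUBIC),cv2.resize(B,(320,480),interpolation=cv2.INTER_CUBIC)]))
E
python3 chk.py pics/c1.png
```

```text
t 10.53 tcp [552.4 -57.9 138.5] jig [ -78.7 -142.9  138.5] yaw 101.1 rp [-3.135  0.   ] F [-12.7  -5.6   4.3] gw 21.2 ff 30.0 q [-0.24  0.48  1.56 -0.    1.1  -0.43]
r 133.3 ang 53.8 F jig x,z -13.5 4.3 tang -8.4 rad 11.5
stop centre jig [ 73.4   0.  106.2] 0.1
```

View pics/c1.png

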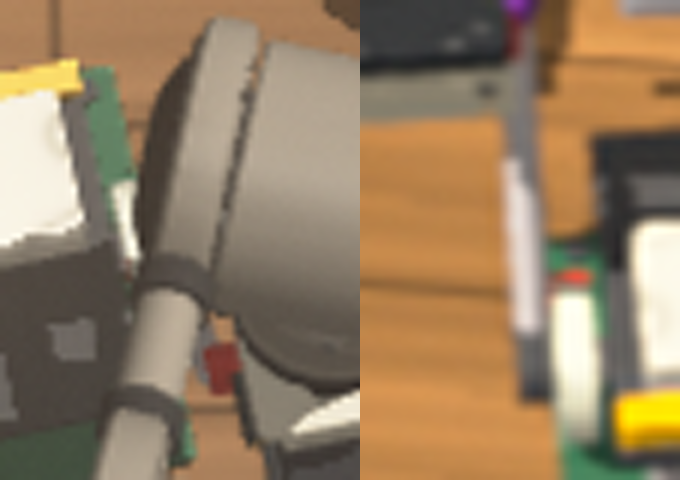

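The table is already 15 mm up, and the stripe shows on the disc rim at scene (316,225), still short of the top. I continue to 80°.

>>> jog_arm(
  dp=[
    [0,0.0096,-0.006],
    [0,0.0101,-0.0053],
    [0,0.0105,-0.0043],
    [0,0.0109,-0.0035],
    [0,0.0111,-0.0024],
    [0,0,0],
  ],
  twist=[0,0,0,0,0,0],
)

```text
time: 11.38
tool_pos: [605.7, -47.9, 161.6]
tcp_rot: [-3.14, 0.001, 1.764]
contact_force: [-9.3, -3.1, 10.1]
grip_width: 21.3
finger_force: 30.0
```

```bash
cat >> chk.py <<'E'
b=ims["scene"].astype(int);m=(b[...,2]-np.maximum(b[...,1],b[...,0])>70);k=np.zeros_like(m);k[205:245,311:325]=1
Q=np.argwhere(m&k)[:,::-1]
if len(Q):
    w=np.array([b[v,u,2]-b[v,u,1] for u,v in Q],float);c=(Q*w[:,None]).sum(0)/w.sum();print("stripe px",c.round(1),len(Q),Q.min(0),Q.max(0))
    for th in range(-70,60,10): # deg from vertical, + = away from robot
        t=np.radians(th);print(th,proj("scene",world((32*np.sin(t),-89,50+32*np.cos(t))))[0].round(1),end="; ")
E
python3 chk.py
```

```text
t 11.38 tcp [605.7 -47.9 161.6] jig [ -24.5 -143.3  161.6] yaw 101.1 rp [-3.14e+00  1.00e-03] F [-9.3 -3.1 10.1] gw 21.3 ff 30.0 q [-0.2   0.55  1.38 -0.    1.22 -0.4 ]
r 132.8 ang 79.4 F jig x,z -9.7 10.1 tang -7.7 rad 11.7
stop centre jig [7.34e+01 1.00e-01 1.18e+02] 0.09
stripe px [315.5 225. ] 2 [315 225] [316 225]
-70 [314.7 225.4]; -60 [314.7 224.9]; -50 [314.8 224.8]; -40 [314.8 224.9]; -30 [314.9 225.4]; -20 [315.  226.1]; -10 [315.1 227.2]; 0 [315.3 228.5]; 10 [315.4 229.9]; 20 [315.5 231.6]; 30 [315.7 233.4]; 40 [315.8 235.2]; 50 [315.9 237. ];
```

>>> jog_arm(
  dp=[
    [0,0.009,0.0],
    [0,0,0],
  ],
  twist=[0,0],
)

```text
time: 11.72
tool_pos: [615.1, -46.1, 162.1]
tcp_rot: [3.141, 0.002, 1.764]
contact_force: [-6.9, -2.5, 10.0]
grip_width: 21.3
finger_force: 30.0
```

```bash
sed -i 's/^    for th.*$//; s/^        t=np.radians.*$//' chk.py; python3 chk.py
```

```text
t 11.72 tcp [615.1 -46.1 162.1] jig [ -14.9 -143.4  162.1] yaw 101.1 rp [3.141e+00 2.000e-03] F [-6.9 -2.5 10. ] gw 21.3 ff 30.0 q [-0.2   0.56  1.35 -0.    1.23 -0.39]
r 131.9 ang 83.5 F jig x,z -7.2 10.0 tang -6.0 rad 10.7
stop centre jig [ 73.4  -0.7 119.2] 0.1
stripe px [315.7 225.7] 3 [315 225] [316 226]
```

>>> jog_arm(
  dp=[
    [0,0.01,0.001],
    [0,0,0],
  ],
  twist=[0,0],
)

```text
time: 12.08
tool_pos: [625.8, -44.0, 161.8]
tcp_rot: [3.139, 0.002, 1.764]
contact_force: [-5.9, -1.6, 13.3]
grip_width: 21.2
finger_force: 30.0
```

```bash
python3 chk.py
```

```text
t 12.07 tcp [625.8 -44.  161.8] jig [  -4.1 -143.4  161.8] yaw 101.1 rp [3.139e+00 2.000e-03] F [-5.9 -1.6 13.3] gw 21.2 ff 30.0 q [-0.19  0.58  1.32 -0.    1.24 -0.38]
r 130.9 ang 88.2 F jig x,z -6.1 13.3 tang -5.7 rad 13.4
stop centre jig [ 73.8   3.9 120.1] 0.39
stripe px [315.6 226. ] 4 [314 226] [317 226]
```

>>> jog_arm(
  dp=[
    [0,0.01,0.001],
    [0,0,0],
  ],
  twist=[0,0],
)

```text
time: 12.42
tool_pos: [635.7, -42.0, 160.9]
tcp_rot: [3.139, 0.002, 1.764]
contact_force: [-4.6, -1.6, 13.5]
grip_width: 21.0
finger_force: 30.0
```

```bash
python3 chk.py pics/c2.png
```

```text
t 12.43 tcp [635.7 -42.  160.9] jig [   6.1 -143.4  160.9] yaw 101.1 rp [3.139e+00 2.000e-03] F [-4.6 -1.6 13.5] gw 21.0 ff 30.0 q [-0.19  0.6   1.29 -0.    1.25 -0.38]
r 130.1 ang 92.7 F jig x,z -4.8 13.5 tang -5.4 rad 13.3
stop centre jig [ 72.5  18.9 118.8] 5.67
stripe px [316.  226.5] 6 [315 226] [317 227]
```

View pics/c2.png

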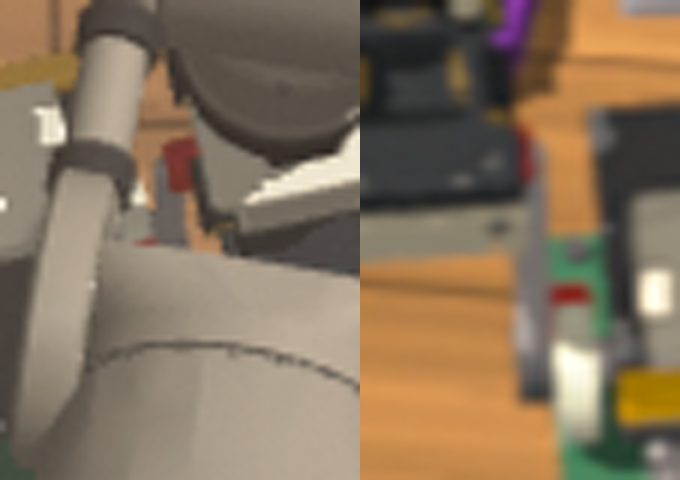

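```bash
cat > trk.py <<'E'
from h import *
o=state();J=jig(o["tool_pos"]);F=o["contact_force"];fx=F[:2]@ex
a=np.arctan2(J[2]+19-50,-J[0]);print("ang",np.degrees(a).round(1),"r",np.hypot(J[0],J[2]-31).round(1),"tang",(fx*np.sin(a)+F[2]*np.cos(a)).round(1),"rad",(-fx*np.cos(a)+F[2]*np.sin(a)).round(1))
zs=[];rs=[]
for i in range(2):
    im=bot.capture("scene")
    m=blob(im,(15,120,50),(36,255,255),(318,200,400,280));m&=np.indices(m.shape)[1]<370;m&=np.indices(m.shape)[1]>325
    c=axis(m)[0]
    q=least_squares(lambda p:proj("scene",world((72.5,p[0],p[1])))[0]-c,[0,110]).x;zs.append(q[1])
    b=im[218:238,313:319].astype(float);s=(b[...,2]-np.maximum(b[...,1],b[...,0])).clip(0);s[s<25]=0   # red stripe on the rim
    rs.append((s.sum(1)@np.arange(218,238))/s.sum())
print("stop z",np.round(zs,2),m.sum(),"stripe row",np.round(rs,2))
g=np.array([[t,proj("scene",world((32*np.sin(t),-86,50+32*np.cos(t))))[0][1]] for t in np.radians(np.arange(-40,41))])
print("stripe deg",np.degrees(np.interp(np.mean(rs),g[:,1],g[:,0])).round(1))
E
python3 trk.py
```

```text
t 12.53 tcp [635.5 -42.1 160.9] jig [   5.9 -143.4  160.9] yaw 101.1 rp [3.139e+00 2.000e-03] F [-5.9 -2.2 12.2] gw 20.7 ff 30.0 q [-0.19  0.6   1.29 -0.    1.25 -0.38]
ang 92.6 r 130.1 tang -6.7 rad 11.9
stop z [21.97 21.58] 889 stripe row [224.32 224.32]
stripe deg -40.0
```

>>> jog_arm(
  dp=[
    [0,0.01,-0.001],
    [0,0,0],
  ],
  twist=[0,0],
)

```text
time: 12.88
tool_pos: [644.8, -40.2, 160.6]
tcp_rot: [3.141, 0.001, 1.764]
contact_force: [-4.7, -1.3, 7.2]
grip_width: 21.2
finger_force: 30.0
```

```bash
python3 trk.py
```

```text
t 12.88 tcp [644.8 -40.2 160.6] jig [  15.3 -143.4  160.6] yaw 101.1 rp [3.141e+00 1.000e-03] F [-4.7 -1.3  7.2] gw 21.2 ff 30.0 q [-0.18  0.62  1.26 -0.    1.27 -0.37]
ang 96.8 r 130.5 tang -5.7 rad 6.6
stop z [22.94 22.12] 895 stripe row [224.94 224.95]
stripe deg -37.5
```

>>> jog_arm(
  dp=[
    [0,0.01,0.001],
    [0,0,0],
  ],
  twist=[0,0],
)

```text
time: 13.22
tool_pos: [654.6, -38.3, 159.0]
tcp_rot: [3.141, 0.001, 1.764]
contact_force: [-4.6, -2.0, 5.7]
grip_width: 21.2
finger_force: 30.0
```

```bash
python3 trk.py
```

```text
t 13.22 tcp [654.6 -38.3 159. ] jig [  25.3 -143.5  159. ] yaw 101.1 rp [3.141e+00 1.000e-03] F [-4.6 -2.   5.7] gw 21.2 ff 30.0 q [-0.17  0.64  1.23 -0.    1.28 -0.37]
ang 101.2 r 130.5 tang -5.9 rad 4.7
stop z [23.52 23.69] 907 stripe row [225.5  225.51]
stripe deg -27.1
```

```bash
python3 - <<'E'
import re
s=open("trk.py").read()
s=s.replace("(15,120,50),(36","(21,150,50),(36")
s=s.replace("s[s<25]=0","hh=cv2.cvtColor(im,cv2.COLOR_BGR2HSV)[218:238,313:319];s[((hh[...,0]>7)&(hh[...,0]<172))|(s<30)]=0")
s+='\nB=im[205:265,300:380];cv2.imwrite("pics/last.png",cv2.resize(B,(800,600),interpolation=cv2.INTER_NEAREST))\nprint(hh[...,0][:16].tolist() if 0 else (s>0).astype(int).sum(1))\n'
open("trk.py","w").write(s)
E
python3 trk.py; cp pics/last.png pics/c3.png
```

```text
t 13.32 tcp [654.4 -38.4 159.1] jig [  25.1 -143.5  159.1] yaw 101.1 rp [3.141e+00 1.000e-03] F [-4.1 -2.8  5.6] gw 21.2 ff 30.0 q [-0.17  0.64  1.23 -0.    1.28 -0.37]
ang 101.1 r 130.5 tang -5.6 rad 4.6
stop z [120.43 120.38] 268 stripe row [227.5  227.57]
stripe deg -6.5
[0 0 0 0 0 0 0 0 0 4 4 1 0 0 0 0 0 0 0 0]
```

View pics/c3.png

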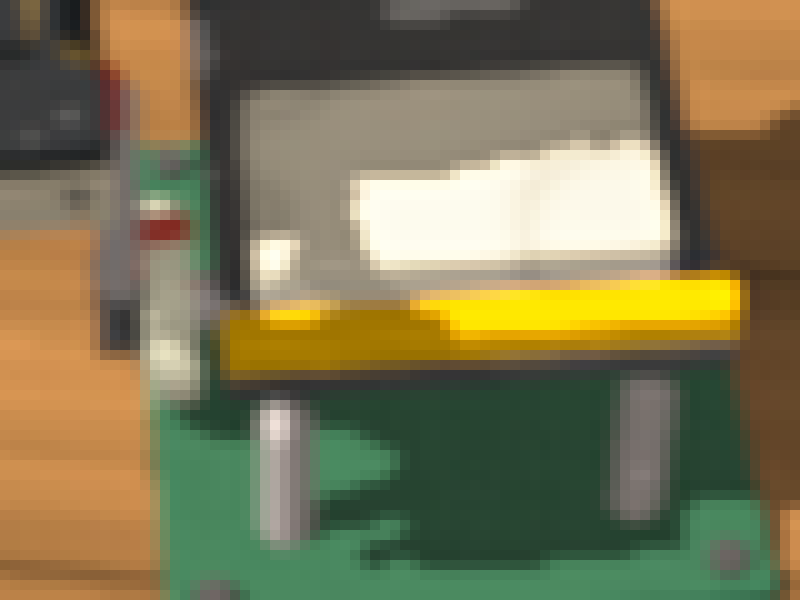

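>>> jog_arm(
  dp=[
    [0,0.011,0.0025],
    [0,0,0],
    [0,0,0],
  ],
  twist=[0,0,0],
)

```text
time: 13.8
tool_pos: [665.4, -36.3, 156.2]
tcp_rot: [3.14, 0.001, 1.764]
contact_force: [-2.7, -4.5, 5.4]
grip_width: 21.0
finger_force: 30.0
```

```bash
python3 trk.py
```

```text
t 13.8 tcp [665.4 -36.3 156.2] jig [  36.3 -143.6  156.2] yaw 101.0 rp [3.14e+00 1.00e-03] F [-2.7 -4.5  5.4] gw 21.0 ff 30.0 q [-0.17  0.66  1.19 -0.    1.29 -0.36]
ang 106.2 r 130.4 tang -4.9 rad 4.2
stop z [120.74 120.63] 271 stripe row [228.39 228.42]
stripe deg 0.1
[0 0 0 0 0 0 0 0 0 0 5 4 0 0 0 0 0 0 0 0]
```

>>> jog_arm(
  dp=[
    [0,0.011,0.0035],
    [0,0.01,0.0038],
    [0,0,0],
    [0,0,0],
  ],
  twist=[0,0,0,0],
)

```text
time: 14.4
tool_pos: [685.9, -32.3, 148.0]
tcp_rot: [3.141, 0.001, 1.763]
contact_force: [-1.4, -5.3, 1.9]
grip_width: 20.9
finger_force: 30.0
```

```bash
python3 trk.py; python3 - <<'E'
from h import *
# model disc silhouette rows and measured one
th=np.radians(np.arange(0,360));
for y in(-83,-86,-92):
    r=np.array([proj("scene",world((32*np.sin(t),y,50+32*np.cos(t))))[0] for t in th]);print(y,r.min(0).round(2),r.max(0).round(2),"0deg",r[0].round(2))
E
```

```text
t 14.4 tcp [685.9 -32.3 148. ] jig [  57.2 -143.6  148. ] yaw 101.0 rp [3.141e+00 1.000e-03] F [-1.4 -5.3  1.9] gw 20.9 ff 30.0 q [-0.16  0.7   1.13 -0.    1.31 -0.35]
ang 116.1 r 130.2 tang -3.0 rad 0.7
stop z [119.95 119.8 ] 269 stripe row [229.81 229.79]
stripe deg 9.5
[0 0 0 0 0 0 0 0 0 0 1 5 6 3 0 0 0 0 0 0]
-83 [316.57 224.64] [318.19 244.93] 0deg [317.2  228.32]
-86 [315.63 224.7 ] [317.23 245.  ] 0deg [316.24 228.39]
-92 [313.76 224.84] [315.31 245.14] 0deg [314.31 228.53]
```

>>> jog_arm(
  dp=[
    [0,-0.01,-0.0038],
    [0,-0.011,-0.0035],
    [0,-0.011,-0.0025],
    [0,-0.01,-0.001],
    [0,-0.01,0],
    [0,0,0],
    [0,0,0],
  ],
  twist=[0,0,0,0,0,0,0],
)

```text
time: 15.38
tool_pos: [633.8, -41.7, 158.3]
tcp_rot: [-3.14, -0.0, 1.764]
contact_force: [-1.2, -1.1, 6.4]
grip_width: 21.2
finger_force: 30.0
```

```bash
python3 trk.py
```

```text
t 15.38 tcp [633.8 -41.7 158.3] jig [   4.3 -142.7  158.3] yaw 101.1 rp [-3.14 -0.  ] F [-1.2 -1.1  6.4] gw 21.2 ff 30.0 q [-0.19  0.6   1.29 -0.    1.25 -0.38]
ang 91.9 r 127.4 tang -1.6 rad 6.3
stop z [119.33 119.12] 264 stripe row [226.45 226.45]
stripe deg -16.1
[0 0 0 0 0 0 0 0 5 5 0 0 0 0 0 0 0 0 0 0]
```

>>> jog_arm(
  dp=[
    [0,-0.011,0.0005],
    [0,0,0],
    [0,0,0],
  ],
  twist=[0,0,0],
)

```text
time: 15.85
tool_pos: [623.5, -43.7, 157.4]
tcp_rot: [-3.14, -0.001, 1.764]
contact_force: [-3.0, -1.9, 6.7]
grip_width: 21.3
finger_force: 30.0
```

```bash
python3 trk.py
```

```text
t 15.85 tcp [623.5 -43.7 157.4] jig [  -6.3 -142.7  157.4] yaw 101.1 rp [-3.14e+00 -1.00e-03] F [-3.  -1.9  6.7] gw 21.3 ff 30.0 q [-0.19  0.58  1.33 -0.    1.23 -0.39]
ang 87.2 r 126.6 tang -2.9 rad 6.9
stop z [118.29 118.35] 262 stripe row [226.34 226.29]
stripe deg -17.4
[0 0 0 0 0 0 0 0 5 3 0 0 0 0 0 0 0 0 0 0]
```

>>> jog_arm(
  dp=[
    [0,-0.011,0.001],
    [0,0,0],
    [0,0,0],
  ],
  twist=[0,0,0],
)

```text
time: 16.32
tool_pos: [612.5, -45.7, 155.8]
tcp_rot: [-3.139, -0.001, 1.764]
contact_force: [-3.4, -0.6, -0.1]
grip_width: 20.9
finger_force: 30.0
```

```bash
python3 trk.py
```

```text
t 16.32 tcp [612.5 -45.7 155.8] jig [ -17.4 -142.6  155.8] yaw 101.1 rp [-3.139e+00 -1.000e-03] F [-3.4 -0.6 -0.1] gw 20.9 ff 30.0 q [-0.2   0.56  1.36 -0.    1.22 -0.39]
ang 82.1 r 126.0 tang -3.4 rad 0.4
stop z [117.82 117.93] 279 stripe row [225.52 225.53]
stripe deg -26.8
[0 0 0 0 0 0 0 4 5 0 0 0 0 0 0 0 0 0 0 0]
```

>>> jog_arm(
  dp=[
    [0,0.0114,-0.0008],
    [0,0.0106,-0.0002],
    [0,0.0102,0.0007],
    [0,0.0101,0.0016],
    [0,0.01,0.0023],
    [0,0.0097,0.0032],
    [0,0.0094,0.0038],
    [0,0.0092,0.0046],
  ],
  twist=[0,0,0,0,0,0,0,0],
)

```text
time: 17.42
tool_pos: [692.1, -30.9, 141.3]
tcp_rot: [-3.14, 0.001, 1.764]
contact_force: [-4.3, -2.5, 2.9]
grip_width: 21.3
finger_force: 30.0
```

>>> jog_arm(
  dp=[
    [0,0.0088,0.0054],
    [0,0.0083,0.0059],
    [0,0,0],
    [0,0,0],
  ],
  twist=[0,0,0,0],
)

```text
time: 17.92
tool_pos: [709.2, -27.6, 129.9]
tcp_rot: [-3.141, 0.001, 1.764]
contact_force: [-1.1, -4.4, -0.8]
grip_width: 21.0
finger_force: 30.0
```

```bash
python3 trk.py; cp pics/last.png pics/c4.png
```

```text
t 17.93 tcp [709.2 -27.6 129.9] jig [  80.9 -143.5  129.9] yaw 101.0 rp [-3.141e+00  1.000e-03] F [-1.1 -4.4 -0.8] gw 21.0 ff 30.0 q [-0.15  0.76  1.06 -0.    1.32 -0.34]
ang 129.3 r 127.8 tang -1.0 rad -1.8
stop z [115.72 115.73] 252 stripe row [232.31 232.32]
stripe deg 24.5
[0 0 0 0 0 0 0 0 0 0 0 0 0 6 6 6 1 1 1 1]
```

View pics/c4.png

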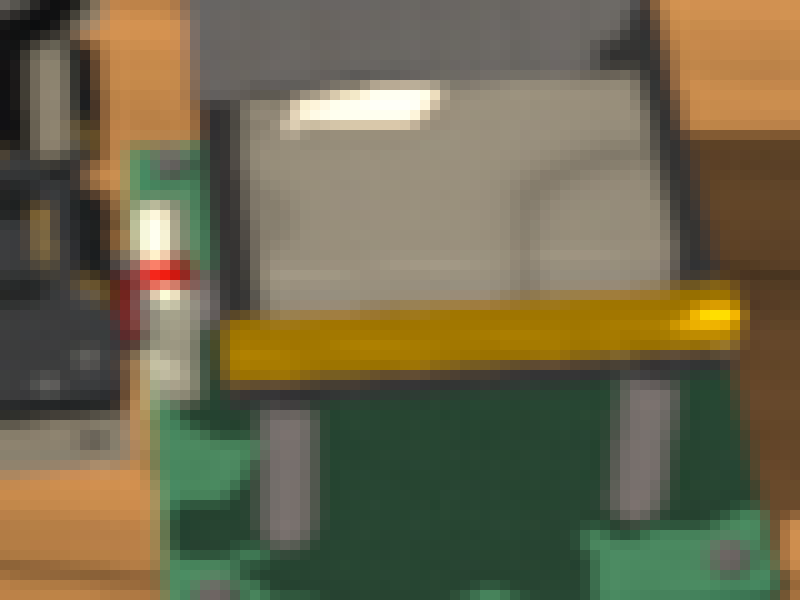

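The stripe is now past the top, at scene (316,232). I calibrate the disc's outline in the first, unobstructed pictures to remove the bias, and check the top view too.

```bash
python3 - <<'E'
from h import *
th=np.radians(np.arange(0,360))
for n,f,(c0,c1,r0,r1) in (("top","pics/top0.png",(317,331,144,180)),("scene","pics/scene0.png",(311,323,218,250))):
    im=cv2.imread(f);h=cv2.cvtColor(im,cv2.COLOR_BGR2HSV)
    print(n,"cols",c0,"-");
    for r in range(r0,r1):
        print(r,[f"{h[r,c,0]}/{h[r,c,1]}/{h[r,c,2]}" for c in range(c0+3,c1-2,2)])
    for y in(-83,-88,-93):
        q=np.array([proj(n,world((32*np.sin(t),y,50+32*np.cos(t))))[0] for t in th]);print(y,q.min(0).round(2),q.max(0).round(2),"0deg",q[0].round(2),"argminmax",q[:,1].argmin(),q[:,1].argmax())
im=bot.capture("top");b=im.astype(int);m=(b[...,2]-np.maximum(b[...,1],b[...,0])>60);k=np.zeros_like(m);k[140:180,310:335]=1
h=cv2.cvtColor(im,cv2.COLOR_BGR2HSV)[...,0];print(np.argwhere(m&k&((h<7)|(h>172))).tolist())
E
```

```text
top cols 317 -
144 ['54/59/129', '14/121/166', '14/122/165', '13/121/165', '14/121/164']
145 ['59/59/130', '14/121/167', '14/121/166', '14/120/166', '14/121/165']
146 ['58/62/128', '16/112/148', '14/121/164', '14/123/164', '14/121/164']
147 ['57/62/128', '20/94/141', '14/124/169', '14/122/169', '14/121/168']
148 ['58/60/124', '26/73/133', '14/122/174', '14/123/174', '14/122/174']
149 ['59/60/127', '37/57/138', '14/122/182', '14/121/181', '14/123/181']
150 ['32/36/177', '23/42/205', '14/122/180', '14/123/181', '14/123/181']
151 ['24/36/222', '24/34/228', '14/123/181', '14/123/182', '14/122/182']
152 ['24/32/232', '24/28/234', '15/86/208', '13/123/185', '14/123/186']
153 ['24/28/237', '23/25/239', '16/83/213', '14/121/187', '14/121/187']
154 ['23/23/241', '24/22/242', '19/60/226', '14/113/154', '14/94/138']
155 ['24/22/244', '26/22/244', '24/32/233', '13/55/107', '14/48/106']
156 ['25/20/245', '24/22/246', '23/25/239', '12/41/106', '14/40/108']
157 ['24/38/221', '26/21/246', '25/23/240', '13/38/108', '15/37/110']
158 ['23/40/217', '24/21/247', '23/23/243', '15/37/110', '12/39/112']
159
[... 3062 characters left out ...]
/100']
242 ['20/89/172', '27/41/186', '25/46/184', '53/48/96']
243 ['19/99/178', '29/39/164', '26/42/162', '62/46/88']
244 ['19/106/181', '37/39/145', '25/43/137', '73/62/78']
245 ['20/113/179', '61/56/132', '48/47/97', '74/93/66']
246 ['19/128/172', '69/106/127', '70/104/81', '75/109/61']
247 ['18/134/169', '70/116/128', '70/120/106', '75/126/69']
248 ['18/137/173', '68/105/131', '70/116/128', '72/123/104']
249 ['17/138/172', '68/102/132', '70/115/133', '71/119/129']
-83 [316.57 224.64] [318.19 244.93] 0deg [317.2  228.32] argminmax 310 127
-88 [315.01 224.75] [316.59 245.04] 0deg [315.59 228.44] argminmax 310 127
-93 [313.45 224.86] [314.99 245.16] 0deg [313.98 228.55] argminmax 310 127
[]
```

The outline shows the axle is about 2 mm nearer the robot than I assumed. With that corrected, the stripe readings put the top at a jig x reading of about 30 mm, roughly 104°. I go back to there.

>>> jog_arm(
  dp=[
    [0,-0.0089,-0.0064],
    [0,-0.009,-0.0055],
    [0,-0.009,-0.0045],
    [0,-0.008,-0.0033],
    [0,-0.008,-0.0027],
    [0,-0.008,-0.0022],
    [0,0,0],
    [0,0,0],
    [0,0,0],
  ],
  twist=[0,0,0,0,0,0,0,0,0],
)

```text
time: 19.2
tool_pos: [659.2, -37.1, 155.6]
tcp_rot: [3.141, 0.001, 1.764]
contact_force: [1.3, -2.6, 8.0]
grip_width: 21.0
finger_force: 30.0
```

```bash
sed -i 's/O=np.array(\[601.9,97.5\])/O=np.array([601.9,97.5])-1.9*ex/' h.py; python3 trk.py; python3 - <<'E'
from h import *
im=bot.capture("scene");m=blob(im,(15,0,110),(40,70,255),(318,200,375,240))
print(m.sum())
E
```

```text
t 19.2 tcp [659.2 -37.1 155.6] jig [  32.  -143.1  155.6] yaw 101.1 rp [3.141e+00 1.000e-03] F [ 1.3 -2.6  8. ] gw 21.0 ff 30.0 q [-0.17  0.65  1.21 -0.    1.28 -0.36]
ang 104.4 r 128.6 tang -1.3 rad 7.9
stop z [118.12 118.11] 270 stripe row [228.11 228.11]
stripe deg 1.4
[0 0 0 0 0 0 0 0 0 2 4 4 0 0 0 0 0 0 0 0]
865
```

>>> jog_arm(
  dp=[
    [0,-0.0015,0.001],
    [0,0,0],
    [0,0,0],
    [0,0,0],
    [0,0,0],
  ],
  twist=[0,0,0,0,0],
)

```text
time: 19.98
tool_pos: [658.6, -37.2, 155.6]
tcp_rot: [3.138, 0.001, 1.764]
contact_force: [2.4, -3.8, 10.5]
grip_width: 21.4
finger_force: 30.0
```

```bash
python3 trk.py; cp pics/last.png pics/c5.png
```

```text
t 19.98 tcp [658.6 -37.2 155.6] jig [  31.4 -143.2  155.6] yaw 101.1 rp [3.138e+00 1.000e-03] F [ 2.4 -3.8 10.5] gw 21.4 ff 30.0 q [-0.17  0.64  1.22  0.    1.27 -0.37]
ang 104.1 r 128.5 tang -1.0 rad 10.6
stop z [118.17 118.22] 268 stripe row [227.93 227.93]
stripe deg 0.1
[0 0 0 0 0 0 0 0 0 4 4 4 0 0 0 0 0 0 0 0]
```

View pics/c5.png

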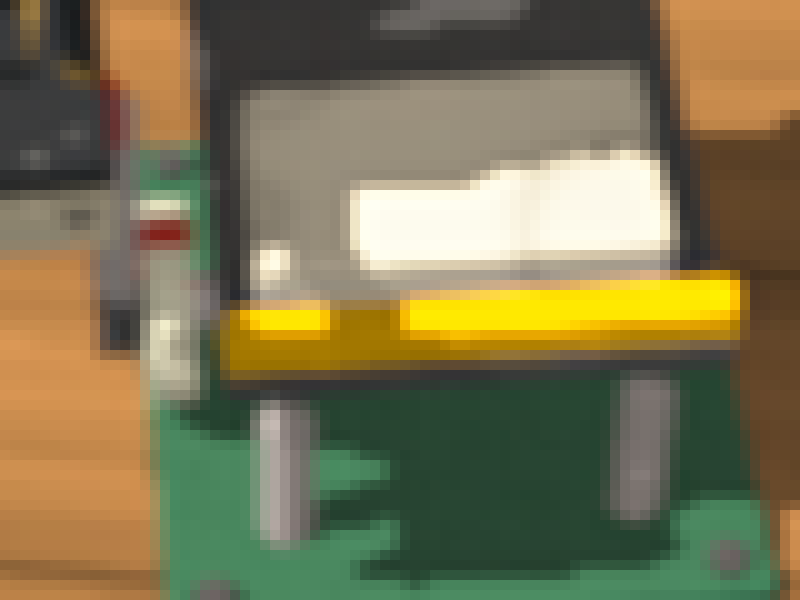

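The stripe sits on top of the disc at scene (316,228), 0.1° after calibration. The block still lies flat against the stop and the bar is gripped, so I hand in.

```bash
python3 -c "
from plant import bot
print(bot.close_job())"
```

```text
the job is handed in; nothing more can be done
None
```

The job is handed in: the marble block was pushed flat against the yellow stop with the table down, and the arm holds the red lever at about 104°, my best estimate of the table's highest point (good to about 2–3°; I swung past the top to find it, then came back).

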